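# Put away the spray gun's parts

### The job

Put away the spray gun's parts: load the two slim brass filter sleeves into the upright aluminium tube, the long one at the bottom and the short one on top of it, and set the steel gun cup standing neck up in the wide bay of the red tray and the horned air cap lying flat, horns up, in the tray's narrow bay. Set the cup and the air cap down, do not drop them (the sleeves may slide down the tube). Leave the fat brass collar, the plain steel tin without a neck, the pump bottle and the tub where they stand.

Things in the scene. Friction and masses are not known exactly. Their poses are not given: they have to be found in the camera images.
- sleeve_long: Slim brass filter sleeve, the long one: upright hollow cylinder, outer diameter 32, bore 18, height 50 mm; stands on the desk. Origin at the centre of its underside, z up. 
- sleeve_short: Slim brass filter sleeve, the short one: upright hollow cylinder, outer diameter 32, bore 18, height 30 mm; stands on the desk. Origin at the centre of its underside, z up. 
- cup: Steel cup of the spray gun, stands on its black-banded lid with its neck up: lid diameter 60 and body diameter 56 up to 62 mm, then a cone up to 80 mm, then a threaded neck of diameter 20 from 80 to 102 mm (its top), which can be gripped. Origin at the centre of its underside, z up. 
- air_cap: Steel air cap of the spray gun, lies flat: disc of diameter 48, 10 mm thick, with a central hub of diameter 22 from 12 to 28 mm above the underside (grip this), and two horns, 6 by 10 mm, up to 23 mm high, on the cap's own x axis 19 mm either side of the centre (16 to 22 mm out). To grip the hub, close the fingers along the cap's own y axis. Origin at the centre of its underside, z up. 
- collar: Look-alike, does not belong: fat brass hose collar, hollow cylinder, outer diameter 50, bore 30, height 40 mm; too wide for the tube. Leave it. Origin at the centre of its underside, z up. 
- tin: Look-alike, does not belong: plain steel clip tin with a flat top and no neck, diameter 60, height 72 mm. Leave it. Origin at the centre of its underside, z up. 
- tray: Red plastic tray, fixed to the desk, 110 (x) by 205 (y) by 40 mm high, open on top, walls and floor 5 mm thick. A cross wall parts it into a wide bay, 100 (x) by 115 (y) mm inside, its centre at y = -40 mm in the tray's frame, and a narrow bay, 100 (x) by 75 (y) mm inside, its centre at y = +60 mm. Origin at the centre of the tray's underside, z up; it may be turned any way.
- tube: Upright aluminium tube magazine, fixed to the desk on a black round foot 84 mm across and 6 mm high: total height 105 mm, bore 38 mm up to 85 mm, flaring above that to a funnel mouth 58 mm across inside (66 mm outside) at the top; closed below, its inner floor 8 mm above the desk. Sleeves let go in its mouth slide down by their weight. Origin at the centre of its underside, z up.
- pump_bottle: Bystander: white pump bottle, diameter 68, height 173 mm, its spout reaches 40 mm out along its -x. Leave it. Origin at the centre of its underside, z up. 
- tub: Bystander: white tub with a blue lid, diameter 92, height 108 mm. Leave it. Origin at the centre of its underside, z up. 
There are look-alikes about, which are no part of the job. Leave any purple look-alike of the sleeve_long alone.

How it is judged:
At the end, for the whole second after the job is handed in: Long sleeve on the tube's floor (within 6 mm), short sleeve on top of it (within 8 mm), both within 10 mm of the axis; cup upright (0.12 rad) on the floor of the wide bay, air cap flat, horns up (0.12 rad), on the floor of the narrow bay (within 6 mm); all released and at rest (0.02 m/s) (horizontal distance between each of sleeve_long, sleeve_short and tube below 0.01 m and z of sleeve_long in the frame of tube between 0.004 and 0.014 m and z of sleeve_short in the frame of tube between 0.052 and 0.066 m and x of cup in the frame of tray between -0.03 and 0.03 m and y of cup in the frame of tray between -0.078 and -0.002 m and z of cup in the frame of tray between 0.001 and 0.011 m and angle between each of cup, air_cap's own z axis and vertical below 0.12 rad and x of air_cap in the frame of tray between -0.03 and 0.03 m and y of air_cap in the frame of tray between 0.042 and 0.078 m and z of air_cap in the frame of tray between 0.001 and 0.011 m and linear speed of each of sleeve_long, sleeve_short, cup, air_cap below 0.02 m/s); the robot touches nothing.
It fails at once if the collar or the tin is moved by more than 25 mm or tipped (distance of any of collar, tin from where it was at the start of the episode above 0.025 m or angle between any of collar, tin's own z axis and vertical above 0.5 rad).
It fails at once if the pump bottle or the tub is moved by more than 25 mm or tipped (distance of any of pump_bottle, tub from where it was at the start of the episode above 0.025 m or angle between any of pump_bottle, tub's own z axis and vertical above 0.5 rad).
It fails at once if the cup is dropped: it falls free at more than 0.7 m/s, a drop of about 25 mm (linear speed of cup above 0.7 m/s and contact force between the fingers and cup below 0.1 N).
It fails at once if the air cap is dropped: it falls free at more than 0.7 m/s, a drop of about 25 mm (linear speed of air_cap above 0.7 m/s and contact force between the fingers and air_cap below 0.1 N).
It also fails if it takes over 96 s, if anything falls off the work surface, if the arm or the gripper's body presses on something with over 40 N, if the wrist force passes 120 N, or if a joint passes its speed limit or range.

### The arm

A 6-joint arm with a two-finger parallel gripper is mounted at the origin on the work surface. World frame = base frame: x ahead of the robot, y to its left, z up, the work surface at z = 0. Lengths are in m, angles in rad, forces in N, time in s.
With the tool pointing down it reaches from about 0.3 to 0.775 m from the base axis. Payload 14.6 kg.
Tool frame: the origin (TCP) lies midway between the tips of the shut fingers; the grasp point (between the pads) lies 19 mm behind it (arm.grasp_offset is the distance from the TCP to the grasp point, in m); z points along the fingers, y is the line along which they close (so a half turn about z gives the same grasp; the last joint's range is limited). The gripper opens to 94 mm and grips with 3 to 60 N. Pads are 16 mm wide; open, the fingers measure 119 mm over their backs; the gripper's body (75 mm by 177 mm) begins 78 mm behind the grasp point.
Start: joints at [-1.356, 0.3, 1.521, -0, 1.321, -0.067], TCP at [0.153, -0.528, 0.205] pointing down, gripper open.
Joint ranges: [-3.03, 3.03], [-0.79, 2.21], [0.23, 2.52], [-1.04, 4.18], [0, 3.07], [-2.55, 2.55]. Speed limits (rad/s): [2.22, 2.22, 2.57, 3.14, 3.14, 3.14].

### API

Orientations are given as [roll, pitch, yaw] about the fixed x, y, z axes, in that order (R = Rz(yaw) Ry(pitch) Rx(roll)).
In Python, from cell import arm gives the robot as it stands.
- The arm moves only by the shell command python3 -m crank 'ROWS' [FORCE]. ROWS is JSON, a list of rows, each a list of 7 numbers: the shift along the tool's x, y, z in m, then the turn, a rotation vector about the tool's x, y, z in rad, then the closure, from -1 (fully open) to 1 (shut). A call has 1 to 20 rows; each row is the pose to reach, as a shift and turn from the pose commanded when the call began, along the tool's axes at that moment; what a row does not reach only later rows make up. A row lasts 1/10 s, in which the tool goes at most 50 mm and 8.59 degrees, less where a joint would pass 70% of its speed; a pose out of reach is approached as far as the arm can. A call with a gripper value outside its range is refused whole. The fingers move at their own pace and stop on an object; FORCE is the grip in N (left out, the last holds). Time passes only in rows, so rows that repeat a pose let the fingers close. It gives the time, the measured TCP pose, the force, the opening and the grip force at its end, in the units of the state.
- arm.read_state(): the state, without advancing time (a new reading comes with each control period).
- arm.grab_frame(name): name is "scene" or "top"; returns the picture (420x560x3 uint8, red, green, blue); there is no depth.
- arm.camera_params(name): a dict with "fovy" (degrees; the focal length in pixels is half the picture's height over the tangent of half this angle, whatever the lens; pixels are square), "cx", "cy" (the principal point, pixels), "rvec" (rotation vector, rad) and "tvec" (3), from world to camera coordinates, as OpenCV has them. Camera axes: x right, y down, z forward; pixel columns grow to the right and rows downward; lengths in m; the calibration is good to about 2 mm. A picture is of the moment at which its call begins. camera_params takes no time and is no camera call.
- arm.close_job(): hands the job in; it is judged then, once.
The state is a dict: "time": time; "joint_positions": joint angles; "qd": joint speeds; "joint_torque": joint torques, N m; "tcp_pos": TCP position; "eef_rot": TCP orientation; "ft_force": force on the tool from outside, world axes, zero at the start; "torque": the same for the moment, N m; "opening": finger opening in m; "finger_force": force on a finger pad.
Only numpy, scipy, OpenCV 4.12 (cv2) and the standard library are available. Lean on these libraries where they do the work, as an engineer would, in place of code of your own. Each camera call takes 0.05 s, during which the arm holds its last target. There are 200 camera calls.

## Working session

There is one attempt and no reset: what is moved stays moved. The work goes in short steps, Python scripts to look and compute and a shell command to move; the robot and the scene stay as the last step left them, time stands still between calls to the robot, and variables do not carry over. Pictures are saved under pics/ and viewed, at most 14 in all, crops included, and the job is handed in when it is done.

```bash
ls; mkdir -p pics; python3 - <<'E'
from cell import arm
import cv2
for n in("scene","top"):
    cv2.imwrite(f"pics/{n}0.png",arm.grab_frame(n)[...,::-1]); print(n,arm.camera_params(n))
s=arm.read_state();print(s, arm.grasp_offset)
E
```

```text
pics
scene {'fovy': 48.534090132139234, 'cx': 273.3148198175966, 'cy': 206.76281693038283, 'rvec': array([ 2.11619033,  1.58399786, -0.48899915]), 'tvec': array([-0.16963267, -0.45825125,  1.23591897])}
top {'fovy': 44.3958278603094, 'cx': 282.27026187259395, 'cy': 215.35810141154954, 'rvec': array([ 2.17708113, -2.16497849,  0.09452624]), 'tvec': array([-0.00595652,  0.58566085,  1.10563245])}
{'time': 0.1, 'joint_positions': array([-1.35560555e+00,  3.00435588e-01,  1.52146595e+00,  9.87889660e-06,
        1.32070556e+00, -6.65935274e-02]), 'qd': array([ 0.00049097, -0.00087042, -0.00111509,  0.00040298, -0.00014593,
        0.00103676]), 'joint_torque': array([-1.15995008e-03, -5.32644868e+01, -3.53285229e+01,  7.09000672e-02,
        2.34696642e-02, -5.43078534e-05]), 'tcp_pos': array([ 0.15289549, -0.52809654,  0.20495451]), 'eef_rot': array([-3.14058110e+00, -7.70531180e-05,  2.81781811e-01]), 'ft_force': array([ 0.48626173, -0.23179774, -0.36448923]), 'torque': array([ 0.02324517,  0.00143476, -0.05585983]), 'finger_force': 0.0, 'opening': 0.09413948290447151} 0.0188
```

View pics/scene0.png

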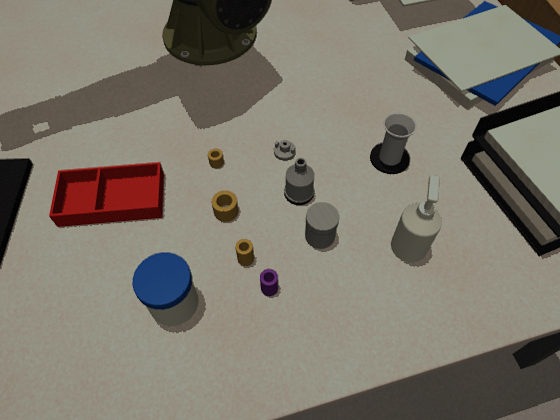

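View pics/top0.png

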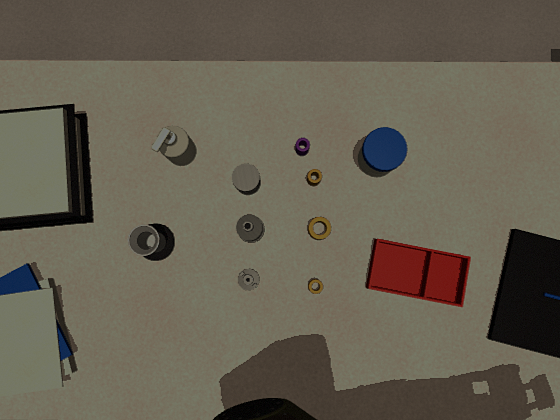

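The scene view shows the tray at (108,193), the short sleeve at (215,158), the long one at (245,252), the purple one at (269,282), the cup at (300,183), the tin at (322,226), the cap at (285,149) and the tube at (393,140). In the top view these are at (418,272), (315,285), (314,177), (302,146), (249,228), (246,179), (248,279) and (150,240).

```bash
cat > h.py <<'E'
from cell import arm
import cv2, numpy as np
def cam(n):
    p=arm.camera_params(n); f=210/np.tan(np.radians(p['fovy']/2))
    K=np.array([[f,0,p['cx']],[0,f,p['cy']],[0,0,1]]); R=cv2.Rodrigues(p['rvec'])[0]
    return K,R,p['rvec'],p['tvec']
def ray(n,u,v,z):
    K,R,_,t=cam(n); c=-R.T@t; d=R.T@np.linalg.solve(K,[u,v,1]); return c+d*(z-c[2])/d[2]
def proj(n,P):
    K,R,r,t=cam(n); return cv2.projectPoints(np.float64(P).reshape(-1,1,3),r,t,K,None)[0].reshape(-1,2)
def blobs(img,lo,hi,amin=25):
    m=cv2.inRange(cv2.cvtColor(img,cv2.COLOR_RGB2HSV),lo,hi)
    return [c for c in cv2.findContours(m,cv2.RETR_EXTERNAL,cv2.CHAIN_APPROX_NONE)[0] if cv2.contourArea(c)>amin]
E
cat > m.py <<'E'
from h import *
T=arm.grab_frame("top"); S=arm.grab_frame("scene")
for n,I in(("top",T),("scene",S)):
    print(n)
    for nm,lo,hi in(("brass",(12,110,60),(30,255,255)),("red",(0,150,60),(6,255,255)),("purple",(130,80,40),(160,255,255)),("blue",(100,150,60),(120,255,255))):
        for c in blobs(I,lo,hi):
            (u,v),(a,b),g=cv2.minAreaRect(c); x,y,w,h=cv2.boundingRect(c)
            print(nm,"c %.1f %.1f size %.1f %.1f ang %.1f bb"%(u,v,a,b,g),(x,y,w,h),[ray(n,u,v,z)[:2].round(4).tolist() for z in (0,.03,.04,.05)] if n=="top" else "")
            if nm=="red": print(n,[ray(n,*p,.04)[:2].round(4).tolist() for p in cv2.boxPoints(cv2.minAreaRect(c))])
a=cv2.resize(T[200:300,220:350],None,fx=5,fy=5,interpolation=cv2.INTER_CUBIC)
cv2.imwrite("pics/cropT.png",a[...,::-1])
b=cv2.resize(T[210:270,110:190],None,fx=5,fy=5,interpolation=cv2.INTER_CUBIC)
d=cv2.resize(S[100:220,260:420],None,fx=5,fy=5,interpolation=cv2.INTER_CUBIC)
cv2.imwrite("pics/cropS.png",d[...,::-1]);cv2.imwrite("pics/cropB.png",b[...,::-1])
E
python3 m.py
```

```text
top
brass c 315.5 286.0 size 13.0 14.0 ang 0.0 bb (309, 279, 14, 15) [[0.4308, -0.0774], [0.432, -0.0756], [0.4325, -0.075], [0.4329, -0.0745]]
brass c 319.0 227.5 size 21.0 22.0 ang 90.0 bb (308, 217, 23, 22) [[0.5612, -0.0853], [0.5591, -0.0833], [0.5584, -0.0827], [0.5578, -0.082]]
brass c 314.0 175.5 size 13.0 14.0 ang 90.0 bb (307, 169, 15, 14) [[0.6795, -0.074], [0.6743, -0.0723], [0.6726, -0.0718], [0.6709, -0.0712]]
red c 419.2 272.4 size 96.8 51.1 ang 11.0 bb (368, 239, 103, 68) [[0.4621, -0.3084], [0.4626, -0.3006], [0.4628, -0.298], [0.4629, -0.2954]]
top [[0.4283, -0.1851], [0.536, -0.2072], [0.4973, -0.4114], [0.3904, -0.3876]]
purple c 302.5 144.5 size 13.0 13.0 ang 90.0 bb (296, 138, 14, 14) [[0.7509, -0.0478], [0.7439, -0.0468], [0.7416, -0.0464], [0.7392, -0.0461]]
blue c 63.7 343.4 size 30.1 9.8 ang 81.9 bb (58, 329, 13, 31) [[0.3017, 0.4785], [0.3063, 0.4658], [0.3079, 0.4616], [0.3094, 0.4574]]
blue c 552.0 296.0 size 15.1 2.7 ang 15.3 bb (545, 293, 15, 7) [[0.4119, -0.6011], [0.4137, -0.5857], [0.4143, -0.5806], [0.4148, -0.5755]]
blue c 15.6 284.2 size 26.8 36.7
[... 406 characters left out ...]
0 24.0 ang 90.0 bb (212, 191, 25, 30) 
brass c 215.0 158.0 size 18.0 14.0 ang 90.0 bb (208, 149, 15, 19) 
brass c 552.5 7.5 size 15.0 13.0 ang 90.0 bb (546, 0, 14, 16) 
red c 104.9 194.3 size 55.6 114.8 ang 85.2 bb (49, 162, 113, 65) 
scene [[0.3865, -0.4131], [0.4288, -0.1877], [0.5643, -0.1992], [0.524, -0.4073]]
purple c 269.7 280.8 size 24.3 18.0 ang 66.8 bb (260, 269, 18, 27) 
blue c 160.8 278.8 size 50.2 58.0 ang 45.0 bb (133, 253, 57, 53) 
blue c 507.1 86.3 size 22.4 67.1 ang 69.8 bb (472, 65, 64, 38) 
blue c 427.7 60.0 size 25.2 6.9 ang 31.0 bb (416, 52, 22, 18) 
blue c 542.4 28.2 size 43.1 8.9 ang 38.7 bb (523, 18, 37, 27) 
blue c 478.4 7.9 size 8.4 32.9 ang 72.1 bb (464, 2, 32, 16)
```

View pics/cropT.png

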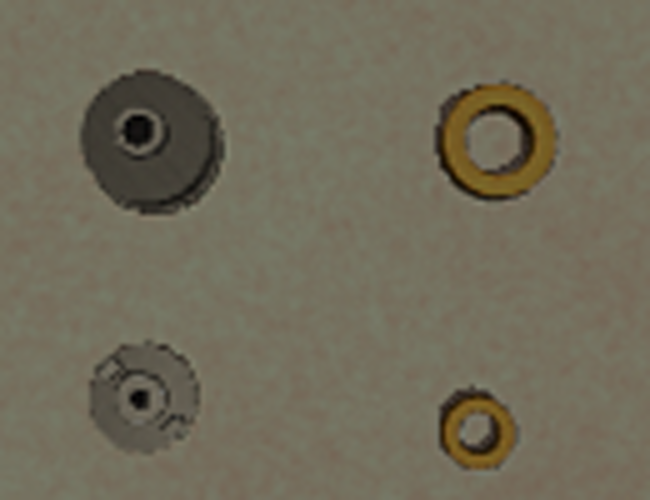

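View pics/cropS.png

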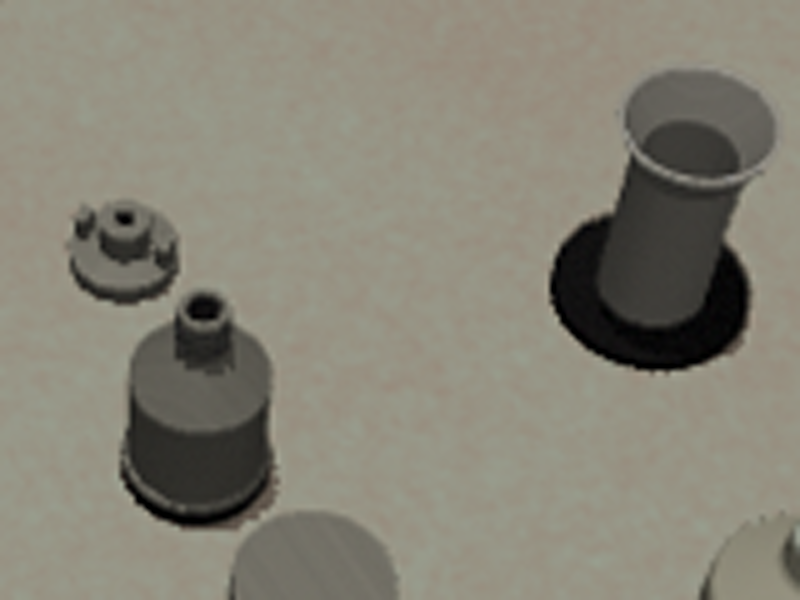

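View pics/cropB.png

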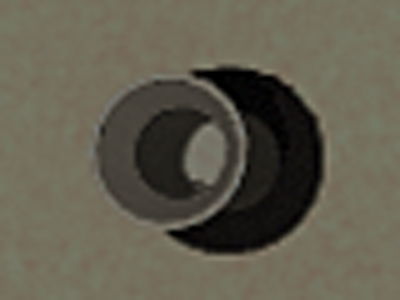

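```bash
cat > tri.py <<'E'
from h import *
def tri(a,b):
    A=[]
    for n,(u,v) in(("top",a),("scene",b)):
        K,R,_,t=cam(n); P=K@np.c_[R,t]; A+= [u*P[2]-P[0],v*P[2]-P[1]]
    A=np.array(A); return np.linalg.lstsq(A[:,:3],-A[:,3],rcond=None)[0]
E
cat > go.py <<'E'
import sys
from h import *
from scipy.spatial.transform import Rotation as Ro
# usage: go.py x y z [yaw]  -> shift in tool axes, z turn
x,y,z=map(float,sys.argv[1:4]); s=arm.read_state()
R=Ro.from_euler('xyz',s['eef_rot']); d=R.inv().apply(np.array([x,y,z])-s['tcp_pos'])
yaw=s['eef_rot'][2]; dy=(float(sys.argv[4])-yaw) if len(sys.argv)>4 else 0
r=(R.inv()*Ro.from_euler('xyz',[np.pi,0,yaw+dy])).as_rotvec()
print("shift",d.round(4),"turn",r.round(3),"at",s['tcp_pos'].round(4),"yaw %.3f"%yaw,"J",s['joint_positions'].round(2),"t %.1f"%s['time'],"open %.4f f %.1f"%(s['opening'],s['finger_force']))
E
python3 - <<'E'
from tri import *
o={"long":((314,175.5),(244.2,246.5),.05),"short":((315.2,285.8),(215.2,153.5),.03),"neck":((247.2,225.6),(300.4,160.8),.102),
"hub":((247.6,279.4),(284.6,142.8),.028),"tuberim":((143.6,240),(399.6,125),.105),"foot":((155.5,241.6),(389.6,158),.006)}
for k,(a,b,z) in o.items(): print(k,ray("top",*a,z)[:2].round(4),ray("scene",*b,z)[:2].round(4),tri(a,b).round(4))
h1=ray("top",220+110/5,200+368/5,.023);h2=ray("top",220+177/5,200+428/5,.023);print("horn",h1,h2,np.arctan2(*(h1-h2)[1::-1]))
h1=ray("scene",260+84/5,100+212/5,.023);h2=ray("scene",260+166/5,100+245/5,.023);print("horn",h1,h2,np.arctan2(*(h1-h2)[1::-1]))
E
python3 go.py .671 -.072 .15 .282
```

```text
long [ 0.6709 -0.0712] [ 0.673  -0.0712] [ 0.6714 -0.0712  0.0471]
short [ 0.4325 -0.075 ] [ 0.4317 -0.074 ] [ 0.4326 -0.0745  0.0311]
neck [0.5572 0.0687] [0.556  0.0697] [0.5572 0.0689 0.1036]
hub [0.4453 0.0719] [0.4439 0.0735] [0.4455 0.0723 0.0301]
tuberim [0.5264 0.2799] [0.5291 0.2812] [0.5268 0.2815 0.1024]
foot [0.5272 0.2804] [0.5307 0.2803] [0.5276 0.282  0.0017]
horn [0.45766505 0.08467222 0.023     ] [0.43181375 0.05507553 0.023     ] 0.8528434327577712
horn [0.43380352 0.05920793 0.023     ] [0.46143409 0.0872161  0.023     ] -2.3494079618304977
shift [ 0.6245 -0.294   0.0553] turn [-0.001 -0.    -0.   ] at [ 0.1529 -0.5282  0.2051] yaw 0.282 J [-1.36  0.3   1.52 -0.    1.32 -0.07] t 0.2 open 0.0944 f 0.0
```

```bash
python3 -m crank '[[0.626,-0.294,0.055,0,0,0,-0.2],[0.626,-0.294,0.055,0,0,0,-0.2],[0.626,-0.294,0.055,0,0,0,-0.2],[0.626,-0.294,0.055,0,0,0,-0.2],[0.626,-0.294,0.055,0,0,0,-0.2],[0.626,-0.294,0.055,0,0,0,-0.2],[0.626,-0.294,0.055,0,0,0,-0.2],[0.626,-0.294,0.055,0,0,0,-0.2],[0.626,-0.294,0.055,0,0,0,-0.2],[0.626,-0.294,0.055,0,0,0,-0.2],[0.626,-0.294,0.055,0,0,0,-0.2],[0.626,-0.294,0.055,0,0,0,-0.2],[0.626,-0.294,0.055,0,0,0,-0.2],[0.626,-0.294,0.055,0,0,0,-0.2],[0.626,-0.294,0.055,0,0,0,-0.2],[0.626,-0.294,0.055,0,0,0,-0.2],[0.626,-0.294,0.055,0,0,0,-0.2],[0.626,-0.294,0.055,0,0,0,-0.2],[0.626,-0.294,0.055,0,0,0,-0.2],[0.626,-0.294,0.055,0,0,0,-0.2]]' 15; python3 go.py .672 -.0715 .024 .282
```

```text
time: 2.2
tcp_pos: [0.6723, -0.0724, 0.1509]
eef_rot: [3.141, -0.0, 0.281]
ft_force: [0.8, 0.1, -0.5]
opening: 0.0565
finger_force: 0.0
shift [-1.000e-04 -1.000e-03  1.269e-01] turn [ 0.    -0.    -0.001] at [ 0.6723 -0.0724  0.1509] yaw 0.281 J [-0.16  0.63  1.18  0.    1.34  1.13] t 2.2 open 0.0565 f 0.0
```

```bash
python3 -m crank '[[0,-0.001,0.04,0,0,0,-0.2],[0,-0.001,0.08,0,0,0,-0.2],[0,-0.001,0.11,0,0,0,-0.2],[0,-0.001,0.127,0,0,0,-0.2],[0,-0.001,0.127,0,0,0,-0.2],[0,-0.001,0.127,0,0,0,-0.2],[0,-0.001,0.127,0,0,0,1],[0,-0.001,0.127,0,0,0,1],[0,-0.001,0.127,0,0,0,1],[0,-0.001,0.127,0,0,0,1],[0,-0.001,0.127,0,0,0,1],[0,-0.001,0.127,0,0,0,1],[0,-0.001,0.127,0,0,0,1],[0,-0.001,0.1,0,0,0,1],[0,-0.001,0.06,0,0,0,1],[0,-0.001,0.02,0,0,0,1],[0,-0.001,-0.03,0,0,0,1],[0,-0.001,-0.03,0,0,0,1],[0,-0.001,-0.03,0,0,0,1]]' 15; python3 go.py .527 .28 .18 .282;python3 go.py .527 .28 .18 0.8
```

```text
time: 4.1
tcp_pos: [0.6724, -0.0708, 0.1811]
eef_rot: [3.141, -0.001, 0.282]
ft_force: [0.7, 0.3, -2.1]
opening: 0.0321
finger_force: 15.0
shift [-0.0421 -0.3774  0.0008] turn [ 0.001 -0.001 -0.   ] at [ 0.6724 -0.0708  0.1811] yaw 0.282 J [-0.16  0.6   1.14  0.    1.39  1.13] t 4.1 open 0.0321 f 15.0
shift [-0.0421 -0.3774  0.0008] turn [ 0.001 -0.001 -0.518] at [ 0.6724 -0.0708  0.1811] yaw 0.282 J [-0.16  0.6   1.14  0.    1.39  1.13] t 4.1 open 0.0321 f 15.0
```

```bash
python3 -m crank '[[-0.042,-0.377,0.001,0,0,0,1],[-0.042,-0.377,0.001,0,0,0,1],[-0.042,-0.377,0.001,0,0,0,1],[-0.042,-0.377,0.001,0,0,0,1],[-0.042,-0.377,0.001,0,0,0,1],[-0.042,-0.377,0.001,0,0,0,1],[-0.042,-0.377,0.001,0,0,0,1],[-0.042,-0.377,0.001,0,0,0,1],[-0.042,-0.377,0.001,0,0,0,1],[-0.042,-0.377,0.001,0,0,0,1],[-0.042,-0.377,0.001,0,0,0,1],[-0.042,-0.377,0.001,0,0,0,1],[-0.042,-0.377,0.001,0,0,0,1],[-0.042,-0.377,0.001,0,0,0,1],[-0.042,-0.377,0.001,0,0,0,1]]' 15; python3 go.py .527 .2805 .108; python3 - <<'E'
from h import *
cv2.imwrite("pics/s1.png",cv2.resize(arm.grab_frame("scene")[50:200,300:500],None,fx=3,fy=3)[...,::-1])
E
```

```text
time: 5.6
tcp_pos: [0.5272, 0.2793, 0.1795]
eef_rot: [-3.142, -0.0, 0.281]
ft_force: [-0.1, 0.0, -1.4]
opening: 0.0321
finger_force: 15.0
shift [ 0.0002 -0.0012  0.0715] turn [-0. -0.  0.] at [0.5272 0.2793 0.1795] yaw 0.281 J [0.43 0.42 1.41 0.   1.3  1.72] t 5.6 open 0.0321 f 15.0
```

View pics/s1.png

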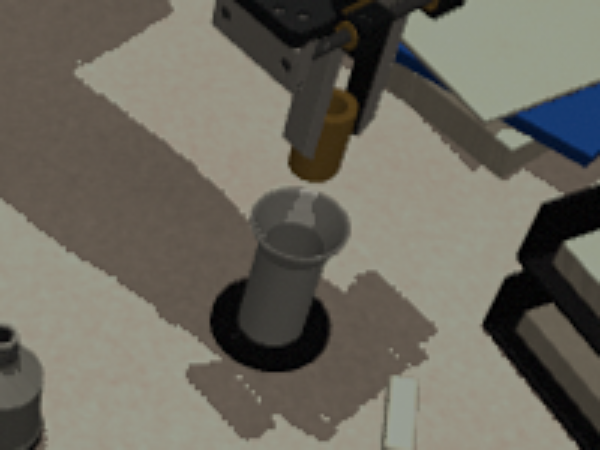

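The sleeve hangs upright at about (322,135) in the crop, above the mouth at (300,225). I'll lower it and let go.

```bash
python3 -m crank '[[0,-0.001,0.025,0,0,0,1],[0,-0.001,0.045,0,0,0,1],[0,-0.001,0.06,0,0,0,1],[0,-0.001,0.071,0,0,0,1],[0,-0.001,0.071,0,0,0,1],[0,-0.001,0.071,0,0,0,1],[0,-0.001,0.071,0,0,0,-0.2],[0,-0.001,0.071,0,0,0,-0.2],[0,-0.001,0.071,0,0,0,-0.2],[0,-0.001,0.071,0,0,0,-0.2],[0,-0.001,0.071,0,0,0,-0.2],[0,-0.001,0.03,0,0,0,-0.2],[0,-0.001,0,0,0,0,-0.2],[0,-0.001,-0.02,0,0,0,-0.2],[0,-0.001,-0.02,0,0,0,-0.2]]' 15; python3 go.py .432 -.0748 .16
```

```text
time: 7.15
tcp_pos: [0.5277, 0.281, 0.2024]
eef_rot: [-3.141, -0.005, 0.282]
ft_force: [-0.5, 1.0, 0.4]
opening: 0.0563
finger_force: 0.0
shift [-0.191   0.3152  0.0412] turn [-0.001 -0.005  0.   ] at [0.5277 0.281  0.2024] yaw 0.282 J [0.43 0.41 1.39 0.   1.35 1.72] t 7.2 open 0.0563 f 0.0
```

```bash
python3 -m crank '[[-0.191,0.315,0.041,0,0,0,-0.2],[-0.191,0.315,0.041,0,0,0,-0.2],[-0.191,0.315,0.041,0,0,0,-0.2],[-0.191,0.315,0.041,0,0,0,-0.2],[-0.191,0.315,0.041,0,0,0,-0.2],[-0.191,0.315,0.041,0,0,0,-0.2],[-0.191,0.315,0.041,0,0,0,-0.2],[-0.191,0.315,0.041,0,0,0,-0.2],[-0.191,0.315,0.041,0,0,0,-0.2],[-0.191,0.315,0.041,0,0,0,-0.2],[-0.191,0.315,0.041,0,0,0,-0.2],[-0.191,0.315,0.041,0,0,0,-0.2],[-0.191,0.315,0.041,0,0,0,-0.2],[-0.191,0.315,0.041,0,0,0,-0.2],[-0.191,0.315,0.041,0,0,0,-0.2],[-0.191,0.315,0.041,0,0,0,-0.2]]' 15; python3 go.py .432 -.0748 .015; python3 - <<'E'
from h import *
cv2.imwrite("pics/t2.png",cv2.resize(arm.grab_frame("top")[190:290,100:220],None,fx=4,fy=4)[...,::-1])
E
```

```text
time: 8.75
tcp_pos: [0.4309, -0.075, 0.1585]
eef_rot: [-3.142, -0.0, 0.282]
ft_force: [0.1, 0.2, 0.1]
opening: 0.0563
finger_force: 0.0
shift [1.100e-03 1.000e-04 1.435e-01] turn [-0. -0.  0.] at [ 0.4309 -0.075   0.1585] yaw 0.282 J [-0.26  0.1   1.88  0.    1.16  1.03] t 8.8 open 0.0563 f 0.0
```

View pics/t2.png

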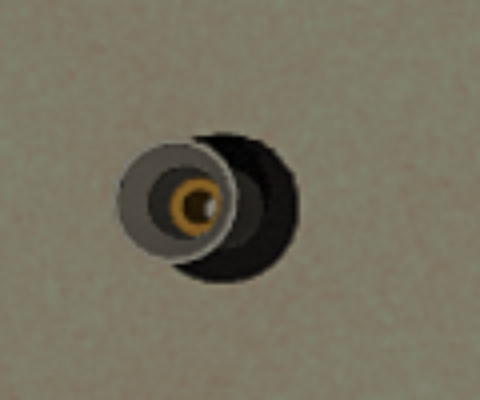

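The long sleeve sits deep in the tube, with its ring at (198,207) in the crop. Next is the short one.

```bash
python3 -m crank '[[0.001,0,0.045,0,0,0,-0.2],[0.001,0,0.09,0,0,0,-0.2],[0.001,0,0.125,0,0,0,-0.2],[0.001,0,0.143,0,0,0,-0.2],[0.001,0,0.143,0,0,0,-0.2],[0.001,0,0.143,0,0,0,-0.2],[0.001,0,0.143,0,0,0,1],[0.001,0,0.143,0,0,0,1],[0.001,0,0.143,0,0,0,1],[0.001,0,0.143,0,0,0,1],[0.001,0,0.143,0,0,0,1],[0.001,0,0.143,0,0,0,1],[0.001,0,0.143,0,0,0,1],[0.001,0,0.11,0,0,0,1],[0.001,0,0.06,0,0,0,1],[0.001,0,0.01,0,0,0,1],[0.001,0,-0.03,0,0,0,1],[0.001,0,-0.03,0,0,0,1],[0.001,0,-0.03,0,0,0,1]]' 15; python3 go.py .527 .2805 .18
```

```text
time: 10.7
tcp_pos: [0.4319, -0.0748, 0.1886]
eef_rot: [3.141, -0.001, 0.282]
ft_force: [-0.5, -0.1, -1.0]
opening: 0.0307
finger_force: 15.0
shift [ 0.1902 -0.3149  0.0086] turn [ 0.001 -0.001 -0.   ] at [ 0.4319 -0.0748  0.1886] yaw 0.282 J [-0.26  0.06  1.84  0.    1.24  1.03] t 10.7 open 0.0307 f 15.0
```

```bash
python3 -m crank '[[0.19,-0.315,0.009,0,0,0,1],[0.19,-0.315,0.009,0,0,0,1],[0.19,-0.315,0.009,0,0,0,1],[0.19,-0.315,0.009,0,0,0,1],[0.19,-0.315,0.009,0,0,0,1],[0.19,-0.315,0.009,0,0,0,1],[0.19,-0.315,0.009,0,0,0,1],[0.19,-0.315,0.009,0,0,0,1],[0.19,-0.315,0.009,0,0,0,1],[0.19,-0.315,0.009,0,0,0,1],[0.19,-0.315,0.009,0,0,0,1],[0.19,-0.315,0.009,0,0,0,1],[0.19,-0.315,0.009,0,0,0,1],[0.19,-0.315,0.009,0,0,0,1],[0.19,-0.315,0.009,0,0,0,1],[0.19,-0.315,0.009,0,0,0,1]]' 15; python3 go.py .527 .2805 .107; python3 - <<'E'
from h import *
cv2.imwrite("pics/s3.png",cv2.resize(arm.grab_frame("scene")[50:150,350:470],None,fx=5,fy=5)[...,::-1])
E
```

```text
time: 12.3
tcp_pos: [0.5268, 0.2805, 0.1795]
eef_rot: [-3.142, -0.0, 0.282]
ft_force: [0.7, 0.6, -0.8]
opening: 0.0306
finger_force: 15.0
shift [0.0002 0.0001 0.0725] turn [-0. -0.  0.] at [0.5268 0.2805 0.1795] yaw 0.282 J [0.43 0.42 1.41 0.   1.3  1.72] t 12.3 open 0.0306 f 15.0
```

View pics/s3.png

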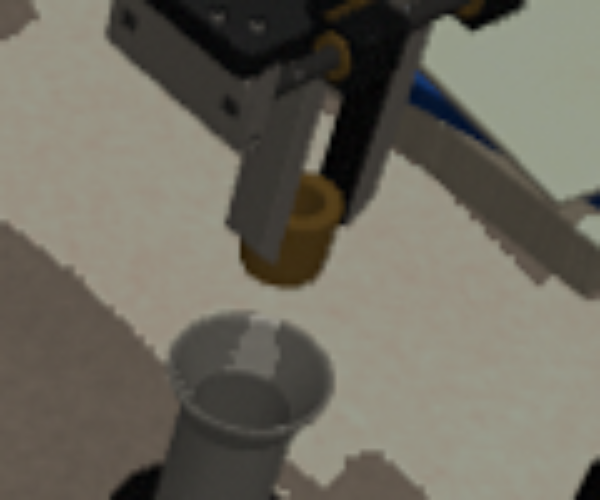

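```bash
python3 - <<'E'
from h import *
P=[.5268,.2805,.1645]
print((proj("scene",[P,[.5268,.2805,.1945]])-[350,50])*5)
u=np.array([[290,188+14],[288,258]])/5+[350,50]
print(ray("scene",*u[0],.1945),ray("scene",*u[1],.1645))
E
```

```text
[[277.99745866 258.71990924]
 [296.73871145 196.96379182]]
[0.52845687 0.27710056 0.1945    ] [0.52752878 0.28416856 0.1645    ]
```

```bash
python3 - <<'E'
from h import *
I=arm.grab_frame("scene")
for c in blobs(I[50:150,350:470],(12,110,30),(30,255,255)): 
    x,y,w,h=cv2.boundingRect(c); print((x+350,y+50,w,h))
a=.282;tx=np.array([np.cos(a),np.sin(a),0])
b=np.array([.5268,.2805,.1645])
for k in(-.01,-.005,0,.005,.01,.015):
    t=np.linspace(0,6.28,60); C=np.c_[.016*np.cos(t),.016*np.sin(t),0*t]
    q=proj("scene",np.r_[b+k*tx+C,b+k*tx+C+[0,0,.03]]); print(k,q.min(0).round(1),q.max(0).round(1))
T=arm.grab_frame("top"); print(proj("top",b+[0,0,.03]), [cv2.boundingRect(c) for c in blobs(T[150:300,80:220],(12,110,30),(30,255,255),4)])
E
```

```text
(398, 85, 21, 22)
-0.01 [393.3  80. ] [414.6 104.7]
-0.005 [395.   81.6] [416.5 106.3]
0 [396.8  83.2] [418.4 108. ]
0.005 [398.6  84.8] [420.3 109.6]
0.01 [400.4  86.4] [422.3 111.3]
0.015 [402.2  88.1] [424.2 113. ]
[[130.17662477 237.60674463]] [(0, 138, 53, 12), (5, 100, 9, 5), (63, 93, 12, 6), (56, 91, 5, 6), (43, 69, 8, 3), (0, 39, 47, 99)]
```

The sleeve is within 2 mm of centre, so I'll lower it and let go.

```bash
python3 -m crank '[[-0.001,0,0.025,0,0,0,1],[-0.001,0,0.045,0,0,0,1],[-0.001,0,0.06,0,0,0,1],[-0.001,0,0.072,0,0,0,1],[-0.001,0,0.072,0,0,0,1],[-0.001,0,0.072,0,0,0,1],[-0.001,0,0.072,0,0,0,1],[-0.001,0,0.072,0,0,0,-0.2],[-0.001,0,0.072,0,0,0,-0.2],[-0.001,0,0.072,0,0,0,-0.2],[-0.001,0,0.072,0,0,0,-0.2],[-0.001,0,0.072,0,0,0,-0.2],[-0.001,0,0.03,0,0,0,-0.2],[-0.001,0,0,0,0,0,-0.2],[-0.001,0,-0.02,0,0,0,-0.2],[-0.001,0,-0.02,0,0,0,-0.2]]' 15; python3 go.py .5567 .069 .16 0.28
```

```text
time: 14.05
tcp_pos: [0.5267, 0.2807, 0.2024]
eef_rot: [-3.141, -0.005, 0.282]
ft_force: [0.4, -0.5, -0.1]
opening: 0.0566
finger_force: 0.0
shift [-0.0303  0.2117  0.0421] turn [-0.001 -0.005  0.002] at [0.5267 0.2807 0.2024] yaw 0.282 J [ 0.43  0.4   1.39 -0.    1.34  1.72] t 14.1 open 0.0566 f 0.0
```

```bash
python3 -m crank '[[-0.03,0.212,0.042,0,0,0,-0.2],[-0.03,0.212,0.042,0,0,0,-0.2],[-0.03,0.212,0.042,0,0,0,-0.2],[-0.03,0.212,0.042,0,0,0,-0.2],[-0.03,0.212,0.042,0,0,0,-0.2],[-0.03,0.212,0.042,0,0,0,-0.2],[-0.03,0.212,0.042,0,0,0,-0.2],[-0.03,0.212,0.042,0,0,0,-0.2],[-0.03,0.212,0.042,0,0,0,-0.2],[-0.03,0.212,0.042,0,0,0,-0.2],[-0.03,0.212,0.042,0,0,0,-0.2],[-0.03,0.212,0.042,0,0,0,-0.2]]' 20; python3 go.py .5567 .069 .085 0.28; python3 - <<'E'
from h import *
I=arm.grab_frame("top"); S=arm.grab_frame("scene")
cv2.imwrite("pics/t4.png",np.hstack([cv2.resize(I[200:280,110:200],(450,400)),cv2.resize(S[100:180,360:430],(350,400))])[...,::-1])
E
```

```text
time: 15.25
tcp_pos: [0.5559, 0.0685, 0.1575]
eef_rot: [3.142, -0.0, 0.282]
ft_force: [0.3, -0.4, -0.8]
opening: 0.0566
finger_force: 0.0
shift [ 0.0009 -0.0002  0.0725] turn [ 0.    -0.     0.002] at [0.5559 0.0685 0.1575] yaw 0.282 J [0.06 0.36 1.55 0.   1.23 1.35] t 15.2 open 0.0566 f 0.0
```

View pics/t4.png

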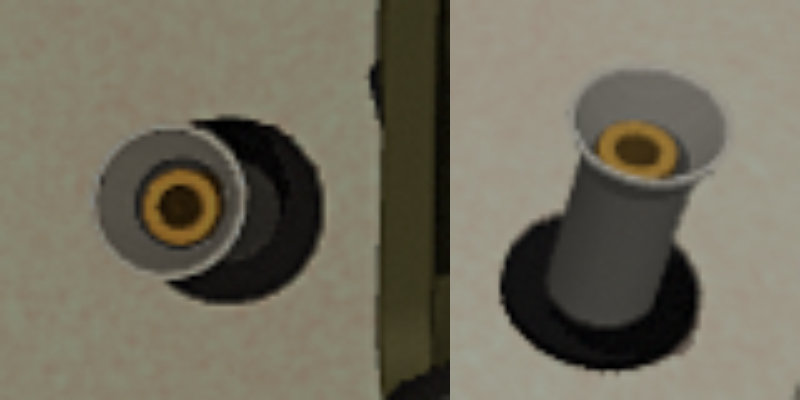

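Both sleeves are in. The short sleeve's rim is level, at (180,207) on the left and (637,150) on the right. Next I'll grip the cup.

```bash
python3 -m crank '[[0.001,0,0.04,0,0,0,-0.2],[0.001,0,0.06,0,0,0,-0.2],[0.001,0,0.0725,0,0,0,-0.2],[0.001,0,0.0725,0,0,0,-0.2],[0.001,0,0.0725,0,0,0,-0.2],[0.001,0,0.0725,0,0,0,1],[0.001,0,0.0725,0,0,0,1],[0.001,0,0.0725,0,0,0,1],[0.001,0,0.0725,0,0,0,1],[0.001,0,0.0725,0,0,0,1],[0.001,0,0.0725,0,0,0,1],[0.001,0,0.0725,0,0,0,1],[0.001,0,0.0725,0,0,0,1],[0.001,0,0.05,0,0,0,1],[0.001,0,0.02,0,0,0,1],[0.001,0,-0.02,0,0,0,1],[0.001,0,-0.04,0,0,0,1],[0.001,0,-0.04,0,0,0,1],[0.001,0,-0.04,0,0,0,1]]' 30; python3 go.py .47 -.259 .19 0.28
```

```text
time: 17.25
tcp_pos: [0.5565, 0.0686, 0.1962]
eef_rot: [-3.141, 0.001, 0.282]
ft_force: [-0.6, 0.1, -4.0]
opening: 0.0192
finger_force: 30.0
shift [-0.1742  0.2906  0.0063] turn [-0.     0.001  0.002] at [0.5565 0.0686 0.1962] yaw 0.282 J [0.06 0.33 1.5  0.   1.31 1.35] t 17.2 open 0.0192 f 30.0
```

```bash
python3 -m crank '[[-0.02,0.035,0.006,0,0,0,1],[-0.045,0.075,0.006,0,0,0,1],[-0.07,0.115,0.006,0,0,0,1],[-0.095,0.155,0.006,0,0,0,1],[-0.12,0.195,0.006,0,0,0,1],[-0.14,0.235,0.006,0,0,0,1],[-0.16,0.265,0.006,0,0,0,1],[-0.17,0.283,0.006,0,0,0,1],[-0.174,0.291,0.006,0,0,0,1],[-0.174,0.291,0.006,0,0,0,1],[-0.174,0.291,0.006,0,0,0,1],[-0.174,0.291,0.006,0,0,0,1]]' 30; python3 go.py .47 -.259 .091 0.28; python3 - <<'E'
from h import *
S=arm.grab_frame("scene")
cv2.imwrite("pics/s5.png",cv2.resize(S[60:260,20:260],None,fx=3,fy=3)[...,::-1])
E
```

```text
time: 18.45
tcp_pos: [0.471, -0.2582, 0.1911]
eef_rot: [-3.141, 0.0, 0.283]
ft_force: [0.3, 0.3, -2.0]
opening: 0.0191
finger_force: 30.0
shift [-0.0011  0.0005  0.1001] turn [-0.     0.     0.003] at [ 0.471  -0.2582  0.1911] yaw 0.283 J [-0.57  0.28  1.58  0.    1.28  0.72] t 18.4 open 0.0191 f 30.0
```

View pics/s5.png

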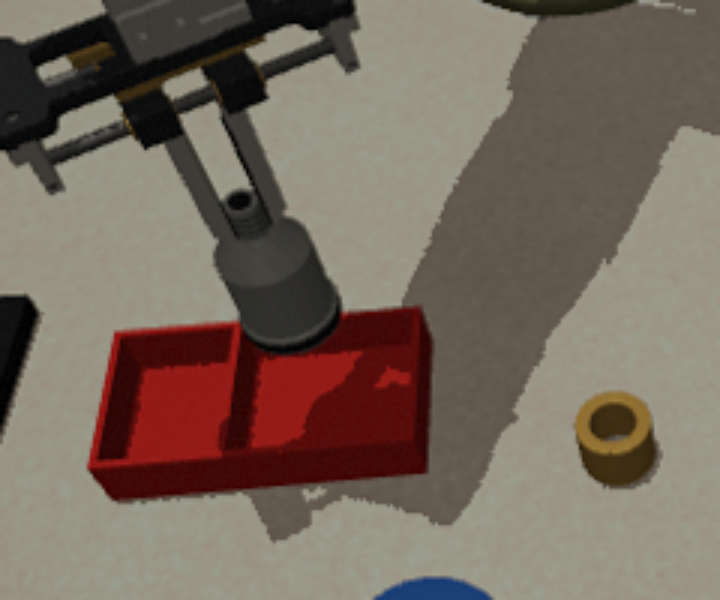

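The cup is held upright over the wide bay, the right-hand one, with the bay's centre at about (335,385). I'll lower it and let go.

```bash
python3 -m crank '[[-0.001,0,0.025,0,0,0,1],[-0.001,0,0.05,0,0,0,1],[-0.001,0,0.07,0,0,0,1],[-0.001,0,0.085,0,0,0,1],[-0.001,0,0.093,0,0,0,1],[-0.001,0,0.098,0,0,0,1],[-0.001,0,0.101,0,0,0,1],[-0.001,0,0.101,0,0,0,1],[-0.001,0,0.101,0,0,0,1]]' 30; python3 go.py .47 -.259 .09
```

```text
time: 19.4
tcp_pos: [0.47, -0.2597, 0.091]
eef_rot: [3.141, -0.001, 0.282]
ft_force: [-0.1, 0.4, -1.8]
opening: 0.019
finger_force: 30.0
shift [ 0.0002 -0.0007  0.001 ] turn [ 0.001 -0.001 -0.   ] at [ 0.47   -0.2597  0.091 ] yaw 0.282 J [-0.57  0.39  1.68  0.    1.07  0.72] t 19.4 open 0.0190 f 30.0
```

```bash
python3 -m crank '[[0,0,0.001,0,0,0,1],[0,0,0.001,0,0,0,1],[0,0,0.001,0,0,0,0.6],[0,0,0.001,0,0,0,0.2],[0,0,0.001,0,0,0,0],[0,0,0.001,0,0,0,-0.2],[0,0,0.001,0,0,0,-0.2],[0,0,0.001,0,0,0,-0.2],[0,0,0.001,0,0,0,-0.2],[0,0,-0.03,0,0,0,-0.2],[0,0,-0.07,0,0,0,-0.2],[0,0,-0.1,0,0,0,-0.2],[0,0,-0.1,0,0,0,-0.2]]' 20; python3 go.py .4447 .0725 .15 0.82
```

```text
time: 20.7
tcp_pos: [0.471, -0.2604, 0.1946]
eef_rot: [3.137, -0.004, 0.282]
ft_force: [0.7, 0.2, 0.3]
opening: 0.0563
finger_force: 0.0
shift [ 0.0671 -0.3273  0.0433] turn [ 0.006 -0.003 -0.538] at [ 0.471  -0.2604  0.1946] yaw 0.282 J [-0.57  0.28  1.57  0.    1.28  0.72] t 20.7 open 0.0563 f 0.0
```

```bash
python3 -m crank '[[0.067,-0.327,0.043,0,0,-0.538,-0.2],[0.067,-0.327,0.043,0,0,-0.538,-0.2],[0.067,-0.327,0.043,0,0,-0.538,-0.2],[0.067,-0.327,0.043,0,0,-0.538,-0.2],[0.067,-0.327,0.043,0,0,-0.538,-0.2],[0.067,-0.327,0.043,0,0,-0.538,-0.2],[0.067,-0.327,0.043,0,0,-0.538,-0.2],[0.067,-0.327,0.043,0,0,-0.538,-0.2],[0.067,-0.327,0.043,0,0,-0.538,-0.2],[0.067,-0.327,0.043,0,0,-0.538,-0.2],[0.067,-0.327,0.043,0,0,-0.538,-0.2],[0.067,-0.327,0.043,0,0,-0.538,-0.2],[0.067,-0.327,0.043,0,0,-0.538,-0.2],[0.067,-0.327,0.043,0,0,-0.538,-0.2],[0.067,-0.327,0.043,0,0,-0.538,-0.2]]' 20; python3 go.py .4447 .0725 .014 0.82; python3 - <<'E'
from h import *
I=arm.grab_frame("top"); S=arm.grab_frame("scene")
cv2.imwrite("pics/t6.png",np.hstack([cv2.resize(I[220:320,350:480],(455,350)),cv2.resize(S[110:230,40:170],(345,350))])[...,::-1])
E
```

```text
time: 22.2
tcp_pos: [0.4432, 0.073, 0.1475]
eef_rot: [-3.142, -0.0, 0.82]
ft_force: [-0.2, -0.6, -0.8]
opening: 0.0562
finger_force: 0.0
shift [0.0007 0.0015 0.1335] turn [-0. -0. -0.] at [0.4432 0.073  0.1475] yaw 0.820 J [0.08 0.14 1.86 0.   1.14 0.83] t 22.2 open 0.0562 f 0.0
```

View pics/t6.png

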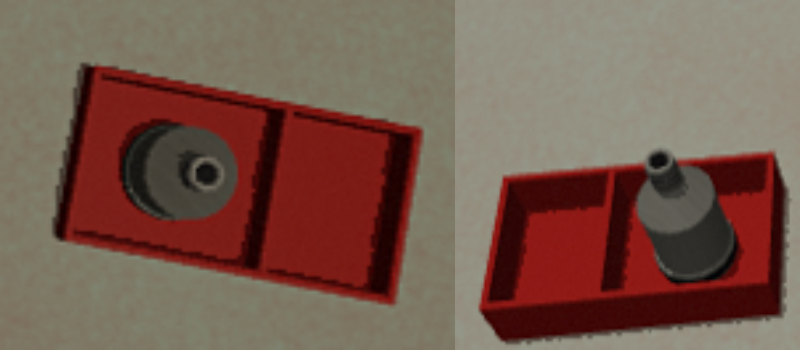

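The cup stands upright near the middle of the wide bay, with its neck at (205,173) on the left. Next I'll pick up the cap.

```bash
python3 -m crank '[[0.001,0.0015,0.04,0,0,0,-0.2],[0.001,0.0015,0.08,0,0,0,-0.2],[0.001,0.0015,0.11,0,0,0,-0.2],[0.001,0.0015,0.125,0,0,0,-0.2],[0.001,0.0015,0.1335,0,0,0,-0.2],[0.001,0.0015,0.1335,0,0,0,-0.2],[0.001,0.0015,0.1335,0,0,0,1],[0.001,0.0015,0.1335,0,0,0,1],[0.001,0.0015,0.1335,0,0,0,1],[0.001,0.0015,0.1335,0,0,0,1],[0.001,0.0015,0.1335,0,0,0,1],[0.001,0.0015,0.1335,0,0,0,1],[0.001,0.0015,0.1335,0,0,0,1],[0.001,0.0015,0.11,0,0,0,1],[0.001,0.0015,0.07,0,0,0,1],[0.001,0.0015,0.02,0,0,0,1],[0.001,0.0015,-0.01,0,0,0,1],[0.001,0.0015,-0.01,0,0,0,1]]' 25; python3 go.py .452 -.357 .16 1.385
```

```text
time: 24.1
tcp_pos: [0.4465, 0.073, 0.1611]
eef_rot: [3.137, -0.005, 0.82]
ft_force: [-1.0, -0.3, -1.1]
opening: 0.0212
finger_force: 25.0
shift [-0.3106  0.2974  0.001 ] turn [ 0.006 -0.004 -0.565] at [0.4465 0.073  0.1611] yaw 0.820 J [0.08 0.12 1.84 0.   1.17 0.83] t 24.1 open 0.0212 f 25.0
```

```bash
python3 -m crank '[[-0.025,0.024,-0.02,0,0,-0.1,1],[-0.055,0.053,-0.02,0,0,-0.2,1],[-0.085,0.081,-0.02,0,0,-0.3,1],[-0.115,0.11,-0.02,0,0,-0.4,1],[-0.145,0.139,-0.02,0,0,-0.5,1],[-0.175,0.168,-0.02,0,0,-0.565,1],[-0.205,0.196,-0.02,0,0,-0.565,1],[-0.235,0.225,-0.02,0,0,-0.565,1],[-0.265,0.254,-0.02,0,0,-0.565,1],[-0.29,0.278,-0.02,0,0,-0.565,1],[-0.305,0.292,-0.02,0,0,-0.565,1],[-0.311,0.297,-0.02,0,0,-0.565,1],[-0.311,0.297,-0.02,0,0,-0.565,1],[-0.311,0.297,-0.02,0,0,-0.565,1]]' 25; python3 go.py .452 -.357 .02 1.385; python3 - <<'E'
from h import *
S=arm.grab_frame("scene")
cv2.imwrite("pics/s7.png",cv2.resize(S[60:240,20:200],None,fx=3,fy=3)[...,::-1])
E
```

```text
time: 25.5
tcp_pos: [0.4498, -0.3562, 0.1769]
eef_rot: [-3.141, -0.001, 1.385]
ft_force: [0.2, 0.4, -0.5]
opening: 0.0211
finger_force: 25.0
shift [-0.0005  0.0024  0.1569] turn [-0.001 -0.001  0.   ] at [ 0.4498 -0.3562  0.1769] yaw 1.385 J [-0.73  0.38  1.49  0.    1.28 -0.55] t 25.5 open 0.0211 f 25.0
```

View pics/s7.png

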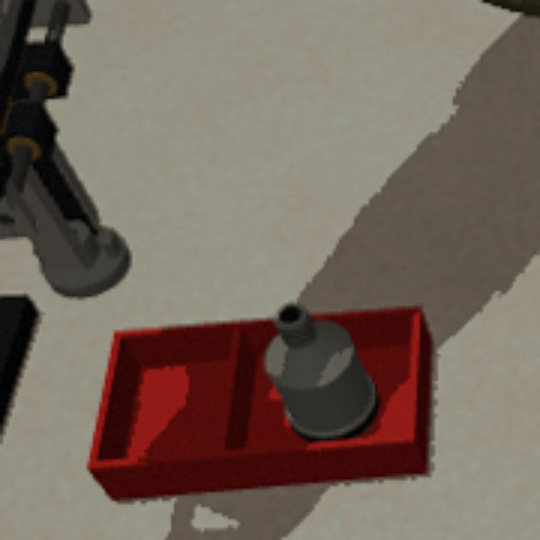

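The cap hangs level at (85,262) in the crop. I'll set it down in the narrow bay.

```bash
python3 -m crank '[[0,0.002,0.03,0,0,0,1],[0,0.002,0.065,0,0,0,1],[0,0.002,0.1,0,0,0,1],[0,0.002,0.125,0,0,0,1],[0,0.002,0.142,0,0,0,1],[0,0.002,0.15,0,0,0,1],[0,0.002,0.154,0,0,0,1],[0,0.002,0.156,0,0,0,1],[0,0.002,0.156,0,0,0,1],[0,0.002,0.156,0,0,0,1]]' 25; python3 go.py .452 -.357 .02 1.385
```

```text
time: 26.55
tcp_pos: [0.4521, -0.3577, 0.0222]
eef_rot: [3.141, 0.001, 1.385]
ft_force: [0.3, -0.2, -0.2]
opening: 0.0209
finger_force: 25.0
shift [ 0.0007 -0.0002  0.0022] turn [ 0.001  0.001 -0.   ] at [ 0.4521 -0.3577  0.0222] yaw 1.385 J [-0.73  0.57  1.6  -0.    0.97 -0.55] t 26.6 open 0.0209 f 25.0
```

```bash
python3 -m crank '[[0,0,0.001,0,0,0,1],[0,0,0.002,0,0,0,1],[0,0,0.002,0,0,0,1],[0,0,0.002,0,0,0,0.5],[0,0,0.002,0,0,0,0.3],[0,0,0.002,0,0,0,0.1],[0,0,0.002,0,0,0,0.1],[0,0,0.002,0,0,0,0.1],[0,0,0.002,0,0,0,0.1],[0,0,-0.03,0,0,0,0.1],[0,0,-0.07,0,0,0,0.1],[0,0,-0.11,0,0,0,0.1],[0,0,-0.15,0,0,0,0.1],[-0.1,-0.1,-0.2,0,0,0,0.1],[-0.2,-0.2,-0.2,0,0,0,0.1],[-0.2,-0.2,-0.2,0,0,0,0.1],[-0.2,-0.2,-0.2,0,0,0,0.1],[-0.2,-0.2,-0.2,0,0,0,0.1],[-0.2,-0.2,-0.2,0,0,0,0.1],[-0.2,-0.2,-0.2,0,0,0,0.1]]' 20; python3 - <<'E'
from h import *
S=arm.grab_frame("scene");I=arm.grab_frame("top")
cv2.imwrite("pics/f.png",np.hstack([cv2.resize(I[200:320,110:480],(500,162)),cv2.resize(S[140:235,40:170],(222,162))])[...,::-1])
cv2.imwrite("pics/f.png",np.hstack([cv2.resize(I[220:320,350:480],(455,350)),cv2.resize(S[110:230,40:170],(345,350))])[...,::-1])
E
```

```text
time: 28.55
tcp_pos: [0.2148, -0.5192, 0.222]
eef_rot: [3.142, 0.001, 1.38]
ft_force: [0.3, 0.3, -0.5]
opening: 0.0422
finger_force: 0.0
```

View pics/f.png

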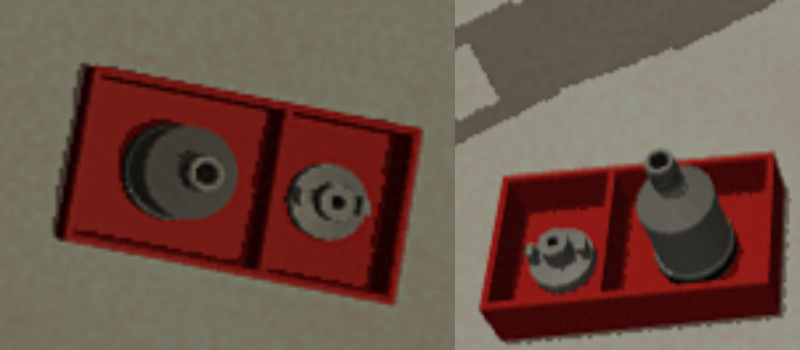

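The cap lies flat with its horns up at (329,203), and the cup is upright at (190,172). I'll hand in the job.

```bash
python3 -m crank '[[0,0,0,0,0,0,0.1],[0,0,0,0,0,0,0.1],[0,0,0,0,0,0,0.1]]' >/dev/null; python3 -c "
from cell import arm
print(arm.close_job())"
```

```text
the job is handed in; nothing more can be done
None
```

I handed the job in at about 29 s on the robot's clock: both sleeves are in the tube with the short one on top, the cup is upright in the wide bay, and the air cap lies flat, horns up, in the narrow bay. The camera showed each part in place before hand-in, but the hand-in gave no verdict.

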